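# Put the washed coffee grinder back together

## Robot

A 6-joint arm with a two-finger parallel gripper is mounted at the origin on a cart in front of the work surface, level with it; the furniture and walls round the work are solid. World frame = base frame: x ahead of the robot, y to its left, z up, the work surface at z = 0. Lengths are in m, angles in rad, forces in N, time in s.
With the tool pointing down it reaches from about 0.375 to 0.925 m from the base axis. Payload 5.7 kg.
Tool frame: the origin (TCP) lies where the fingers leave the gripper's body, on its centre line; the fingertips stand 73 mm ahead of it and the grasp point (between the pads) lies 54 mm ahead of it; z points along the fingers, y is the line along which they close (so a half turn about z gives the same grasp; the last joint's range is limited). The gripper opens to 85 mm and grips with 20 to 120 N. Pads are 22 mm wide; open, the fingers measure 114 mm over their backs; the gripper's body (76 mm by 85 mm) begins 54 mm behind the grasp point. The pads swing forward as they close: fully open they stand 13 mm farther back than shut.
Start: joints at [-1.442, 0.359, 1.51, -0, 1.272, -0.115], TCP at [0.145, -0.582, 0.304] pointing down, gripper open.
Joint ranges: [-2.97, 2.97], [-1.01, 2.36], [0.21, 2.38], [-0.96, 4.11], [0.2, 2.71], [-2.98, 2.98]. Speed limits (rad/s): [2.39, 2.39, 3.14, 3.14, 3.14, 3.14].

## Interface

Orientations are given as a unit quaternion [w, x, y, z].
In Python, from bench import manip, camera, job_done, recognise gives the robot as it stands.
- The arm moves only by the tool drive_tool, never from a script. Its arguments are lists of equal length, an entry for each row: "xyz": the shift along the tool's x, y, z in units of 50 mm (1.0 is 50 mm), a list of three; "spin": the turn about the tool's z in units of 8 degrees (1.0 is 8 degrees); "jaw": the opening, from -1 (shut) to 1 (fully open). A call has 1 to 20 rows; each row shifts and turns the commanded pose from where the row before left it, along the tool's axes as they then stand; what a row does not reach is not made up. A row lasts 1/8 s, in which the tool goes at most 62.5 mm and 10.7 degrees, less where a joint would pass 70% of its speed; a pose out of reach is approached as far as the arm can. A call is refused whole if a number of a shift passes 1 or a number of a turn 1, either way. A call with a gripper value outside its range is refused whole. The fingers move at their own pace and stop on an object; the grip force is fixed at half the most. Time passes only in rows, so rows that do not move let the fingers close. It gives the time, the measured TCP pose, the force, the opening and the grip force at its end, in the units of the state.
- manip.sense(): the state, without advancing time (a new reading comes with each control period).
- camera(name): name is "scene" or "top" or "wrist"; returns a dict with "color" (384x512x3 uint8, red, green, blue), "intrinsics" (3x3 intrinsics, pixels), "D" ([k1, k2, p1, p2, k3] as OpenCV has them; the pictures are not rectified), "pose" (4x4, takes a point from camera to world coordinates). Camera axes: x right, y up, looking along -z (the intrinsics and any distortion apply to the point x, -y, -z); pixel columns grow to the right and rows downward; lengths in m; the calibration is good to about 2 mm. A picture is of the moment at which its call begins. There is no depth.
- job_done(): hands the job in; it is judged then, once.
Trained networks look in the newest picture that a camera, given by its name, has taken for a name from the list of things; names that differ only in an ending like _2 or _b are one class to them, and where a whole thing is asked for, a point or a joint stands for the part that bears it (a point fixed in the world has none). Each returns a list of dicts, best first, with "score" (0 to 1); they miss things now and then, are a little off and sometimes report something else, mostly with a low value. They report only what shows in the picture. A call takes as long as a camera call. They do not tell look-alikes from the thing itself.
- recognise(label, camera): "location" ([x, y, z] in m, in world coordinates, good to about 4 mm: the middle of the surface that is visible of it).
The state is a dict: "clock": time; "joints": joint angles; "qd": joint speeds; "effort": joint torques, N m; "eef_pos": TCP position; "tool_rot": TCP orientation; "contact_force": force on the tool from outside, world axes, zero at the start; "torque": the same for the moment, N m; "gripper_width": finger opening in m; "grip_force": force on a finger pad.
Only numpy, scipy, OpenCV 4.12 (cv2) and the standard library are available. Lean on these libraries where they do the work, as an engineer would, in place of code of your own. Each camera call takes 0.05 s, during which the arm holds its last target. There are 200 camera calls.

## Task

The coffee grinder has been washed: put its loose parts back into the round chamber on its top, one after another: the red seal ring first, then the steel burr ring on it, then the green collar ring on that, each lying flat, and last the wooden lid upright on the collar with its plug in the collar's hole. The brass band belongs to a jam jar: leave it, the white bowl and the blue mug where they are.

Things in the scene. Friction and masses are not known exactly. Their poses are not given: they have to be found in the camera images.
- grinder: coffee grinder without its hopper, fixed: white box body 120 mm (its x) by 110 mm (its y), flat steel deck at 70 mm, black dial on its front (-x) side; on the deck stands the open round chamber, a grey wall rising to 110 mm; origin at the centre of its underside, z up
- chamber_floor (a point): centre of the chamber floor, 70 mm above the underside, level with the deck; axes as the grinder. The wall about it: 40 mm high, inner diameter 62, outer 74 (top 8 mm flared to about 80). Two finger slots 46 mm wide, at its +y and -y sides, cut it through down to the floor: a ring held across along y goes right down with the fingers in the slots
- seal_ring: loose red ring, outer diameter 54 mm, hole 38 mm, 14 mm high, 40 g, lying flat; origin at the centre of its underside, z up. Place 1 (lowest): underside on the chamber floor
- burr_ring: loose steel ring with dark teeth on its top, outer diameter 54 mm, hole 30 mm, 18 mm high, about 120 g, lying flat; origin at the centre of its underside, z up. Place 2: underside 14 mm above the chamber floor
- collar_ring: loose green ring with three white marks on its top, outer diameter 54 mm, hole 42 mm, 12 mm high, 40 g, lying flat; origin at the centre of its underside, z up. Place 3: underside 32 mm above the chamber floor
- lid: loose wooden lid, 41 mm high, about 80 g: light disc of 68 mm diameter (10 to 17 mm up), below it a black plug (32 mm diameter, 10 mm long) on which it stands, on top an upright round knob (22 mm diameter, 17 to 41 mm up) to hold it by; origin at the centre of the plug underside, z up. Place 4 (top): disc on the collar, plug in its hole, origin 34 mm above the chamber floor
- jar_band: bystander: loose brass band of a jam jar, 54 mm diameter, hole 45 mm, 16 mm high, lying flat; not a part of the grinder; origin at the centre of its underside
- bowl: bystander: loose white bowl, 124 mm diameter, 56 mm high; origin at the centre of its underside. Behind and above it hangs the wall cabinet of the kitchen (solid: from 0.58 m over the worktop upward, beyond x = 0.62 m, right of y = 0.15 m): keep the wrist and forearm clear of it
- mug: bystander: loose blue mug, 82 mm diameter, 91 mm high, with a handle; origin at the centre of its underside
There are look-alikes about, which are no part of the job. There is more than one size of the seal_ring; the one meant has the size given above.

How it is judged:
By the outcome, as a careful person would: the job done as asked, in the order asked, and still so for the second after the job is handed in, with the robot touching nothing.
It also fails if it takes over 115 s, if anything falls off the work surface, if the arm or the gripper's body presses on something with over 40 N, if the wrist force passes 120 N, or if a joint passes its speed limit or range.

## Working session

There is one attempt and no reset: what is moved stays moved. The work goes in short steps, Python scripts to look and compute and a tool call to move; the robot and the scene stay as the last step left them, time stands still between calls to the robot, and variables do not carry over. Pictures are saved under pics/ and viewed, at most 14 in all, crops included, and the job is handed in when it is done.

Besides the shell and the picture viewer there is one more tool, called after "Request:" as name(argument=value, ...) on one line, values as JSON. drive_tool: Moves the arm, as the interface text tells. Its arguments: {"type":"object","properties":{"xyz":{"type":"array"},"spin":{"type":"array"},"jaw":{"type":"array"}},"required":["xyz","spin","jaw"]}

```bash
ls; mkdir -p pics; python3 - <<'E'
from bench import manip,camera,recognise
import cv2,numpy as np
s=manip.sense();print(s['clock'],s['eef_pos'],s['tool_rot'],s['gripper_width'])
for c in('scene','top'):
    d=camera(c);cv2.imwrite(f'pics/{c}0.png',d['color'][...,::-1]);print(c,d['pose'].round(3).tolist(),d['intrinsics'],d['D'])
    for n in('grinder','seal_ring','burr_ring','collar_ring','lid','jar_band','bowl','mug'):
        print(n,[(round(float(r['score']),2),np.round(r['location'],3).tolist()) for r in recognise(n,c)])
E
```

```text
pics
0.0 [ 0.14473097 -0.58169133  0.30301518] [-9.82703108e-04  9.92581690e-01  1.21575588e-01 -5.68172828e-06] 0.0851520127745707
scene [[0.296, 0.746, -0.596, -0.531], [-0.955, 0.224, -0.194, -0.236], [-0.011, 0.627, 0.779, 1.474], [0.0, 0.0, 0.0, 1.0]] [[438.16320842   0.         252.98803963]
 [  0.         438.16320842 195.73507606]
 [  0.           0.           1.        ]] [-0.0506974  0.         0.         0.         0.       ]
grinder []
seal_ring [(0.64, [0.434, 0.222, 0.014]), (0.59, [0.402, 0.575, 0.016])]
burr_ring [(0.44, [0.497, -0.333, 0.02])]
collar_ring [(0.63, [0.545, 0.272, 0.013])]
lid [(0.73, [0.437, 0.385, 0.015])]
jar_band []
bowl [(0.62, [0.639, -0.219, 0.016])]
mug [(0.61, [0.657, 0.383, 0.053])]
top [[-0.348, 0.828, -0.44, -0.179], [-0.937, -0.306, 0.166, 0.393], [0.003, 0.47, 0.883, 1.539], [0.0, 0.0, 0.0, 1.0]] [[498.78384922   0.         260.55724577]
 [  0.         498.78384922 190.33538244]
 [  0.           0.           1.        ]] [0.02081932 0.         0.         0.         0.        ]
grinder [(0.7, [0.446, 0.04, 0.071])]
seal_ring [(0.62, [0.396, 0.579, 0.018]), (0.24, [0.44, 0.04, 0.068])]
burr_ring [(0.58, [0.664, -0.233, 0.024])]
collar_ring [(0.58, [0.544, 0.275, 0.016])]
lid [(0.79, [0.436, 0.397, 0.014])]
jar_band [(0.65, [0.662, -0.23, 0.025]), (0.33, [0.438, 0.395, 0.013])]
bowl [(0.69, [0.66, -0.228, 0.025])]
mug [(0.83, [0.669, 0.387, 0.049])]
```

View pics/scene0.png

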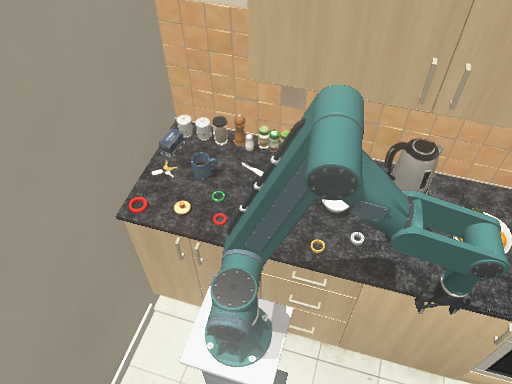

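View pics/top0.png

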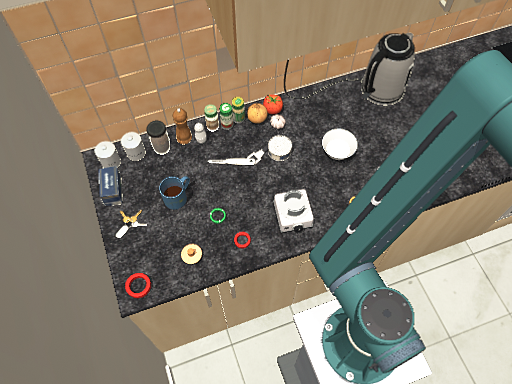

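Scene picture: small red ring at (220,219), large red ring at (138,205), green collar at (218,196), lid at (182,207), brass band at (318,246), burr at (357,238), mug at (202,167) and bowl at (336,203). Top picture: grinder at (293,210) with its dial at (298,227), small red at (242,240), large red at (138,286), green at (218,215) and lid at (191,254). Next I measure the sizes.

```bash
cat > h.py <<'E'
import cv2,numpy as np
from bench import manip,camera,recognise
def px2w(d,uv,z):
    uv=np.asarray(uv,float).reshape(-1,1,2)
    n=cv2.undistortPoints(uv,d['intrinsics'],np.array(d['D'])).reshape(-1,2)
    r=np.c_[n[:,0],-n[:,1],-np.ones(len(n))]@d['pose'][:3,:3].T
    o=d['pose'][:3,3]; return o+r*((z-o[2])/r[:,2])[:,None]
def w2px(d,p):
    P=np.atleast_2d(p)-d['pose'][:3,3]; c=P@d['pose'][:3,:3]; c=c*[1,-1,-1]
    return cv2.projectPoints(c.reshape(-1,1,3),np.zeros(3),np.zeros(3),d['intrinsics'],np.array(d['D']))[0].reshape(-1,2)
def crop(d,c,h,name,k):
    u,v=map(int,c);im=d['color'][max(v-h,0):v+h,max(u-int(h*4/3),0):u+int(h*4/3),::-1]
    cv2.imwrite('pics/'+name,cv2.resize(im,None,fx=k,fy=k,interpolation=cv2.INTER_CUBIC))
def blob(d,uv,mask,z,r=40):
    m=np.zeros_like(mask);u,v=uv;m[max(v-r,0):v+r,max(u-r,0):u+r]=mask[max(v-r,0):v+r,max(u-r,0):u+r]
    n,l,st,ce=cv2.connectedComponentsWithStats(m.astype(np.uint8))
    k=1+np.argmax(st[1:,4]);c,_=cv2.findContours((l==k).astype(np.uint8),cv2.RETR_EXTERNAL,cv2.CHAIN_APPROX_NONE)
    w=px2w(d,c[0][:,0],z)[:,:2].astype(np.float32)
    e=cv2.fitEllipse(w*1000);return np.round(e[0],1),np.round(e[1],1)
E
python3 - <<'E'
from h import *
t=camera('top');s=camera('scene')
for n,d,rs in(('top',t,[(242,240),(138,286)]),('scene',s,[(220,219),(138,205)])):
    h=cv2.cvtColor(d['color'],cv2.COLOR_RGB2HSV).astype(int)
    red=((h[...,0]<8)|(h[...,0]>172))&(h[...,1]>150)&(h[...,2]>90)
    gr=(h[...,0]>50)&(h[...,0]<85)&(h[...,1]>120)&(h[...,2]>70)
    for p in rs: print(n,'red',p,blob(d,p,red,.010,22))
    p=(218,215) if n=='top' else (218,196)
    print(n,'green',blob(d,p,gr,.008,16))
print('burr',px2w(s,(357,238),.016),'brass',px2w(s,(318,246),.014),px2w(t,(191,251),.03))
a=cv2.resize(t['color'][170:290,120:320,::-1],None,fx=4,fy=4,interpolation=cv2.INTER_CUBIC)
cv2.imwrite('pics/c1.png',a)
cv2.imwrite('pics/c2.png',cv2.resize(s['color'][190:260,280:390,::-1],None,fx=5,fy=5,interpolation=cv2.INTER_CUBIC))
E
```

```text
top red (242, 240) (array([432.3, 227.2]), array([52.5, 55.5]))
top red (138, 286) (array([401. , 585.7]), array([76.2, 81.1]))
top green (array([545.1, 274.9]), array([46.9, 51.5]))
scene red (220, 219) (array([434.2, 224.4]), array([53.8, 57.3]))
scene red (138, 205) (array([403.6, 584.3]), array([74.6, 87.5]))
scene green (array([535. , 257.3]), array([12.3, 40.2]))
burr [[ 0.49789664 -0.33227746  0.016     ]] brass [[ 0.41827926 -0.19171306  0.014     ]] [[0.44322898 0.39584696 0.03      ]]
```

View pics/c1.png

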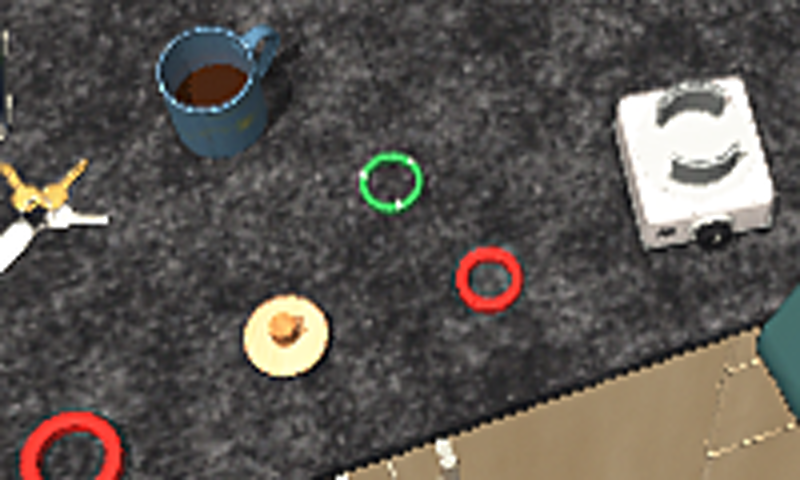

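View pics/c2.png

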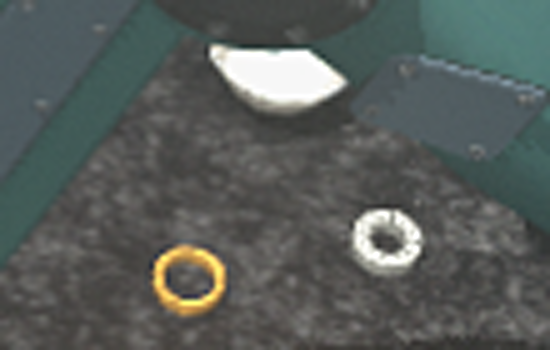

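Candidates for the seal are the red ring at top (242,240), which measures about 54 mm, and the one at (138,286), about 78 mm and too big. The ring-shaped pieces are brass at scene (318,246), not mine, and steel with teeth at (357,238), which is the burr. I choose the 54 mm red ring at (0.433,0.226). Next is the grinder's yaw.

```bash
python3 - <<'E'
from h import *
t=camera('top')
h=cv2.cvtColor(t['color'],cv2.COLOR_RGB2HSV).astype(int)
c=np.array([[622,98],[742,80],[772,190],[640,222]])/4+[120,170]
w=px2w(t,c,.07);print(w.round(3));print(w.mean(0))
for i in range(4):
    e=w[(i+1)%4]-w[i];print(np.hypot(*e[:2]),np.degrees(np.arctan2(e[1],e[0])))
E
```

```text
[[ 0.521  0.076  0.07 ]
 [ 0.502 -0.025  0.07 ]
 [ 0.4   -0.008  0.07 ]
 [ 0.411  0.103  0.07 ]]
[0.45857147 0.0363495  0.07      ]
0.10183314653849165 -100.72599075182438
0.10300313402243345 170.82877555103875
0.11124091465183603 84.44638807850944
0.11316164562283146 -13.84648446710269
```

Request:
drive_tool(xyz=[[0,0,0],[0,0,0],[1,0,0],[1,0,0],[1,0,0],[1,0,0],[1,0,0],[1,0,0],[0,-1,0],[0,-1,0],[0,-1,0],[0,-1,0],[0,-1,0],[0,-1,0]], spin=[0.9,0.845,0,0,0,0,0,0,0,0,0,0,0,0], jaw=[1,1,1,1,1,1,1,1,1,1,1,1,1,1])

```text
clock: 2.8
eef_pos: [0.4447, -0.2807, 0.304]
tool_rot: [0.0, 1.0, -0.0, 0.0]
contact_force: [0.7, 0.1, 0.3]
gripper_width: 0.0852
grip_force: 0.0
```

Request:
drive_tool(xyz=[[0,-1,0],[0,-1,0],[0,-1,0],[0,-1,0],[0,-1,0],[0,-1,0],[0,0,0],[0,0,0]], spin=[0,0,0,0,0,0,0.65,0.6], jaw=[1,1,1,1,1,1,1,1])

```text
clock: 3.8
eef_pos: [0.4447, 0.0188, 0.3041]
tool_rot: [-0.0, 0.996, -0.087, 0.0]
contact_force: [-0.1, -1.0, 0.8]
gripper_width: 0.0852
grip_force: 0.0
```

```bash
python3 - <<'E'
from h import *
s=manip.sense();print(s['clock'],s['eef_pos'],s['tool_rot'],s['joints'])
w=camera('wrist');cv2.imwrite('pics/w1.png',w['color'][...,::-1]);print(w['pose'].round(3),w['intrinsics'],w['D'])
E
```

```text
3.8 [0.44467473 0.01875096 0.3040981 ] [-1.67009786e-05  9.96171530e-01 -8.74199181e-02  2.00683317e-04] [-1.13319243e-01  1.32547291e-01  1.82662367e+00  4.72673510e-05
  1.18202132e+00  1.63252248e+00]
[[-0.174  0.936  0.306  0.524]
 [-0.985 -0.165 -0.054  0.006]
 [ 0.    -0.311  0.95   0.374]
 [ 0.     0.     0.     1.   ]] [[272.87277986   0.         254.36774285]
 [  0.         272.87277986 192.08107817]
 [  0.           0.           1.        ]] [-0.02600892  0.          0.          0.          0.        ]
```

View pics/w1.png

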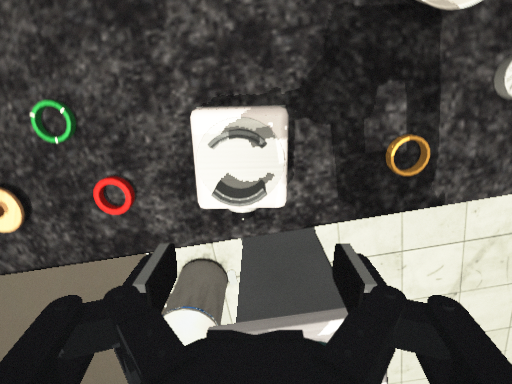

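The wrist view shows the grinder at (240,158), red ring (113,196), collar (52,121), lid (5,210) and brass band (408,155).

```bash
python3 - <<'E'
from h import *
w=camera('wrist');im=w['color']
cv2.imwrite('pics/w1c.png',cv2.resize(im[95:220,170:310,::-1],None,fx=4.5,fy=4.5,interpolation=cv2.INTER_CUBIC))
c=px2w(w,[(190,109),(287,107),(287,208),(197,208)],.07);print(c.round(3),c.mean(0))
for i in range(4):
    e=c[(i+1)%4]-c[i];print(np.hypot(*e[:2]),np.degrees(np.arctan2(e[1],e[0])))
h=cv2.cvtColor(im,cv2.COLOR_RGB2HSV).astype(int)
red=((h[...,0]<8)|(h[...,0]>172))&(h[...,1]>150)&(h[...,2]>90)
gr=(h[...,0]>50)&(h[...,0]<85)&(h[...,1]>120)&(h[...,2]>70)
print('red',blob(w,(113,196),red,.012),'green',blob(w,(52,121),gr,.010))
E
```

```text
[[ 0.53   0.074  0.07 ]
 [ 0.514 -0.029  0.07 ]
 [ 0.399 -0.012  0.07 ]
 [ 0.418  0.094  0.07 ]] [0.46538642 0.03156512 0.07      ]
0.10376669162469572 -99.16373793200395
0.11567578210830834 171.84287851035577
0.10774503652307076 79.7585682353953
0.11364778042174176 -10.135340805267038
red (array([435.2, 223.3]), array([53.2, 59.5])) green (array([547.7, 272.6]), array([49.5, 51.7]))
```

View pics/w1c.png

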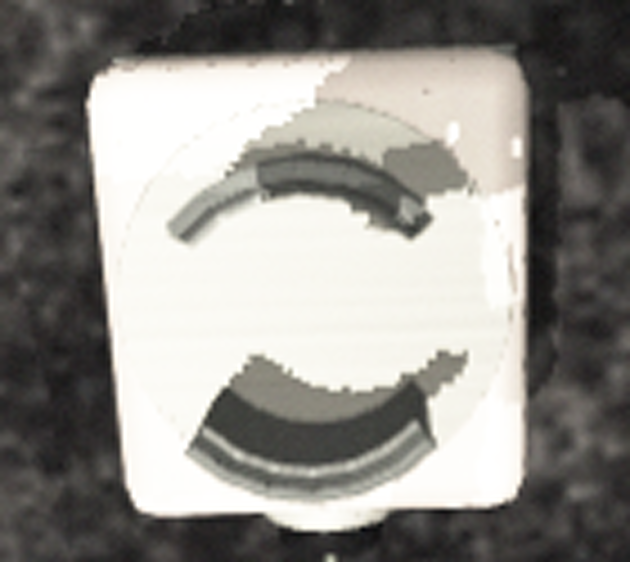

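```bash
python3 - <<'E'
from h import *
from scipy.optimize import least_squares
w=camera('wrist')
def fit(p,z,r=None):
    q=px2w(w,np.array(p)/4.5+[170,95],z)[:,:2]*1000
    f=lambda x:np.hypot(*(q-x[:2]).T)-(x[2])
    s=least_squares(f,[460,30,35]);return s.x.round(1),s.fun.round(1)
bo=[(188,450),(230,482),(320,500),(400,475),(437,440)]
to=[(165,228),(215,175),(270,152),(315,150),(370,165),(432,215)]
print('rim outer',fit(bo+to,.110))
bi=[(205,432),(260,463),(320,465),(380,450),(420,422)]
ti=[(185,243),(260,193),(320,192),(410,238)]
print('rim inner',fit(bi+ti,.110))
print('disc',fit([(115,290),(505,290),(330,100),(160,170),(480,180),(130,380)],.071))
E
```

```text
rim outer (array([465.3,  31.8,  38.9]), array([-0.4,  0.4,  0.5,  0.4, -0.5, -1.2,  0.2,  0.8,  0.7,  0.2, -1.1]))
rim inner (array([465.1,  32.4,  31.8]), array([ 0.2,  0. , -1.1, -0. ,  1.1,  0.4,  0.2, -0.5, -0.2]))
disc (array([463.6,  32.8,  49.9]), array([-0.5, -1.4, -0. , -0.7,  1.7,  1. ]))
```

Request:
drive_tool(xyz=[[0,-1,0],[0,-1,0],[0,-1,0],[0,-0.8,0],[-1,0,0]], spin=[0,0,0,0,0], jaw=[1,1,1,1,1])

```text
clock: 4.58
eef_pos: [0.4317, 0.216, 0.3041]
tool_rot: [-0.001, 0.996, -0.086, 0.002]
contact_force: [-0.8, -0.5, 0.5]
gripper_width: 0.0857
grip_force: 0.0
```

```bash
python3 - <<'E'
from h import *
s=manip.sense();print(s['clock'],s['eef_pos'],s['tool_rot'])
w=camera('wrist');im=w['color'];cv2.imwrite('pics/w2.png',im[...,::-1])
h=cv2.cvtColor(im,cv2.COLOR_RGB2HSV).astype(int)
red=((h[...,0]<8)|(h[...,0]>172))&(h[...,1]>150)&(h[...,2]>90)
p=w2px(w,[.434,.225,.014])[0].astype(int);print(p,blob(w,p,red,.013))
E
```

```text
4.575 [0.43169777 0.21600588 0.30406803] [-0.00101291  0.99630162 -0.08590363  0.00162088]
[248 165] (array([430.6, 225.1]), array([53.5, 61.1]))
```

```bash
cat >> h.py <<'E'
def cyl(d,uv,mask,R,z0,z1,r=40):
    """centre xy of an upright disc/ring whose filled silhouette's centroid matches the mask's; also the area ratio"""
    m=np.zeros_like(mask);u,v=map(int,uv);m[max(v-r,0):v+r,max(u-r,0):u+r]=mask[max(v-r,0):v+r,max(u-r,0):u+r]
    m=cv2.morphologyEx(m.astype(np.uint8),cv2.MORPH_OPEN,np.ones((2,2)))
    n,l,st,_=cv2.connectedComponentsWithStats(m)
    k=1+np.argmax(st[1:,4]);pts=np.argwhere(l==k)[:,::-1].astype(np.int32);H=cv2.convexHull(pts).astype(np.float32)
    cen=lambda h:(lambda M:np.array([M['m10'],M['m01']])/M['m00'])(cv2.moments(h))
    t=np.linspace(0,2*np.pi,72);c=np.c_[np.cos(t),np.sin(t)]*R
    hull=lambda x:cv2.convexHull(np.r_[w2px(d,np.c_[c+x,0*t+z0]),w2px(d,np.c_[c+x,0*t+z1])].astype(np.float32))
    from scipy.optimize import fsolve
    x=fsolve(lambda x:cen(hull(x))-cen(H),px2w(d,uv,z1)[0,:2],epsfcn=1e-4)
    return x.round(4),round(cv2.contourArea(H)/cv2.contourArea(hull(x)),2)
def masks(im):
    h=cv2.cvtColor(im,cv2.COLOR_RGB2HSV).astype(int)
    return (((h[...,0]<8)|(h[...,0]>172))&(h[...,1]>150)&(h[...,2]>60)), ((h[...,0]>45)&(h[...,0]<90)&(h[...,1]>100)&(h[...,2]>60))
def guide(x,y,z=None):
    """shift from the present pose in tool axes, units of 50 mm"""
    from scipy.spatial.transform import Rotation as Ro
    s=manip.sense();q=s['tool_rot'];R=Ro.from_quat([q[1],q[2],q[3],q[0]]).as_matrix()
    p=s['eef_pos'];return (R.T@(np.array([x,y,p[2] if z is None else z])-p)/.05).round(3)
E
python3 - <<'E'
from h import *
s=manip.sense()
for n,p,R in(('wrist',(.434,.225,.01),.027),('top',(.434,.225,.01),.027),('scene',(.434,.225,.01),.027)):
    d=camera(n);r,g=masks(d['color']);p=w2px(d,p)[0];print(n,cyl(d,p,r,R,0,.014,22 if n!='wrist' else 50))
    p=w2px(d,(.545,.274,.01))[0];print(n,'green',p,cyl(d,p,g,R,0,.012,22 if n!='wrist' else 50))
print(s['eef_pos'],s['tool_rot'],guide(.432,.225))
E
```

```text
wrist (array([0.4328, 0.2234]), 0.98)
wrist green [190.10027003  74.9793889 ] (array([0.5642, 0.2721]), 0.19)
top (array([0.4286, 0.2247]), 0.91)
top green [217.70624334 214.84327815] (array([0.5305, 0.289 ]), 0.18)
scene (array([0.4325, 0.2194]), 0.86)
scene green [217.41312135 195.87724982] (array([0.5352, 0.2503]), 0.18)
[0.42196144 0.21480811 0.30270938] [ 4.29487497e-04  9.96323935e-01 -8.55776745e-02 -3.85921416e-03] [ 0.041 -0.238 -0.   ]
```

View pics/w2.png

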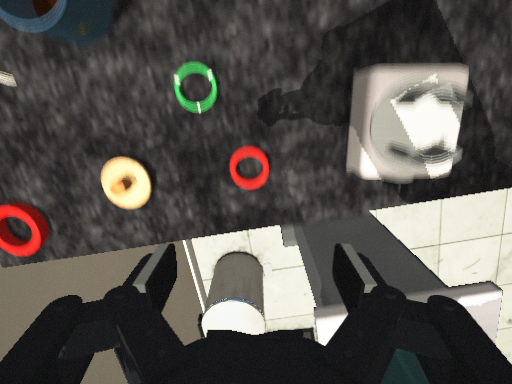

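The red ring is right under the gripper at (249,168), grinder to the right at (410,125), lid at (126,183). I descend partway and measure again after settling.

Request:
drive_tool(xyz=[[0.04,-0.2,0.5],[0,0,1],[0,0,0.5],[0,0,0],[0,0,0]], spin=[0,0,0,0,0], jaw=[1,1,1,1,1])

```text
clock: 5.4
eef_pos: [0.4336, 0.2231, 0.2049]
tool_rot: [-0.0, 0.996, -0.087, 0.001]
contact_force: [-0.3, -0.6, 0.8]
gripper_width: 0.0852
grip_force: 0.0
```

```bash
sed -i "s/m=cv2.morphologyEx(m.astype(np.uint8),cv2.MORPH_OPEN,np.ones((2,2)))/m=cv2.morphologyEx(m.astype(np.uint8),cv2.MORPH_CLOSE,np.ones((9,9)))/" h.py; python3 - <<'E'
from h import *
d=camera('wrist');s=manip.sense();print(s['eef_pos'],s['tool_rot'],s['qd'].round(3))
r,g=masks(d['color']);p=w2px(d,(.433,.224,.01))[0];x,a=cyl(d,p,r,.027,0,.014,80);print(p,x,a,guide(*x,.079))
p=w2px(d,(.545,.274,.01))[0];print(p,cyl(d,p,g,.027,0,.012,60))
E
```

```text
[0.43363969 0.22321297 0.20523418] [-5.96557570e-04  9.96185466e-01 -8.72500549e-02  1.26066798e-03] [ 0.005 -0.01   0.001 -0.001 -0.003  0.004]
[254.42511614 186.98153619] [0.4349 0.2251] 0.97 [ 0.012 -0.038  2.525]
[178.65582187  79.79143104] (array([0.5477, 0.2732]), 0.95)
```

Request:
drive_tool(xyz=[[0.02,-0.03,0.8],[0,0,0.8],[0,0,0.6],[0,0,0.3],[0,0,0],[0,0,0],[0,0,0],[0,0,0],[0,0,0]], spin=[0,0,0,0,0,0,0,0,0], jaw=[1,1,1,1,1,0,0,0,0])

```text
clock: 6.58
eef_pos: [0.4343, 0.2247, 0.0811]
tool_rot: [-0.001, 0.996, -0.087, 0.001]
contact_force: [-2.0, -1.8, 17.3]
gripper_width: 0.05
grip_force: 58.9
```

```bash
python3 - <<'E'
from h import *
d=camera('wrist');s=manip.sense();print(s['eef_pos'],s['gripper_width'],s['contact_force'],s['grip_force'])
crop(d,(256,220),150,'w3.png',2)
E
```

```text
[0.43427146 0.2247501  0.08110639] 0.04926466888959437 [-2.72866177 -0.36506892 18.71945743] 58.91123014502227
```

View pics/w3.png

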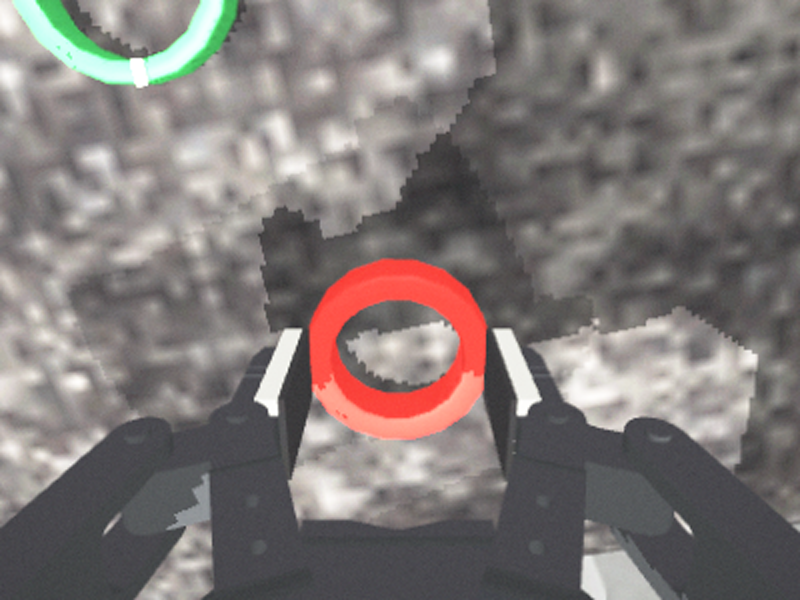

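The ring (center about (398,348) in the crop) is held flat between both pads. Lifting it.

Request:
drive_tool(xyz=[[0,0,-0.5],[0,0,-1],[0,0,-1],[0,0,-0.5],[0,0,0],[0,0,0]], spin=[0,0,0,0,0,0], jaw=[0,0,0,0,0,0])

```text
clock: 7.38
eef_pos: [0.4328, 0.2242, 0.2286]
tool_rot: [0.0, 0.996, -0.087, -0.0]
contact_force: [-0.5, 0.7, -0.5]
gripper_width: 0.0495
grip_force: 62.0
```

```bash
python3 - <<'E'
from h import *
d=camera('wrist');s=manip.sense();print(s['eef_pos'],s['tool_rot'],s['gripper_width'],s['contact_force'],s['grip_force'])
r,g=masks(d['color']);z=s['eef_pos'][2]
for o in(.075,.081):
  c=np.r_[s['eef_pos'][:2],z-o];x,a=cyl(d,w2px(d,c)[0],r,.027,z-o,z-o+.014,100);print(x-s['eef_pos'][:2],a)
print(guide(.4652,.032))
E
```

```text
[0.43258137 0.22410839 0.22802741] [ 3.47657881e-04  9.96202139e-01 -8.70657145e-02 -8.59242769e-04] 0.04878083234616833 [-0.44081062  0.54905899 -1.12148506] 61.962646851316094
[0.00411863 0.00019161] 0.85
[0.00081863 0.00079161] 0.93
[1.309e+00 3.671e+00 1.000e-03]
```

Request:
drive_tool(xyz=[[0.3,1,0],[0.4,1,0],[0.4,1,0],[0.21,0.67,0],[0,0,0.4],[0,0,0],[0,0,0]], spin=[0,0,0,0,0,0,0], jaw=[0,0,0,0,0,0,0])

```text
clock: 8.3
eef_pos: [0.4656, 0.0327, 0.2085]
tool_rot: [-0.0, 0.996, -0.087, -0.001]
contact_force: [-0.6, 1.0, -0.8]
gripper_width: 0.0492
grip_force: 62.1
```

```bash
python3 - <<'E'
from h import *
d=camera('wrist');s=manip.sense();print(s['clock'],s['eef_pos'],s['tool_rot'],s['contact_force'],guide(.4652,.032))
crop(d,(256,220),150,'w4.png',2)
# expected rim circles drawn
im=cv2.imread('pics/w4.png')
t=np.linspace(0,2*np.pi,60)
for R,z in((.031,.11),(.040,.11)):
    q=w2px(d,np.c_[.4652+R*np.cos(t),.032+R*np.sin(t),0*t+z]);q=(q-[56,70])*2
    cv2.polylines(im,[q.astype(np.int32)],True,(255,0,0),1)
cv2.imwrite('pics/w4.png',im)
E
```

```text
8.35 [0.465944   0.03277387 0.20884018] [-5.99121659e-05  9.96237216e-01 -8.66676468e-02 -3.53010160e-04] [-0.72719941 -0.74136573 -0.22380717] [-0.012  0.018  0.   ]
```

View pics/w4.png

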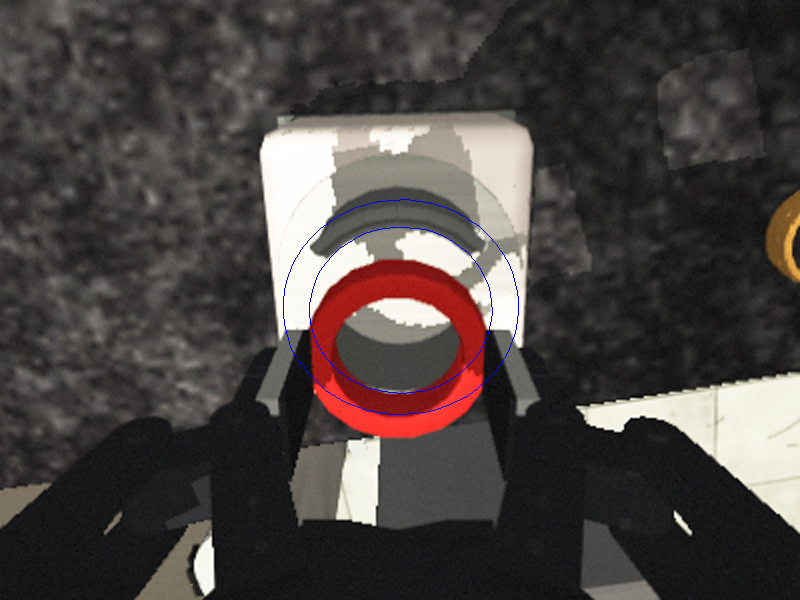

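```bash
python3 - <<'E'
from h import *
d=camera('wrist');c=np.array([.4652,.032]);u=np.array([np.cos(np.radians(-10)),np.sin(np.radians(-10))])
for R,z in((.031,.11),(.04,.11),(.037,.102),(.037,.07),(.031,.07)):print(R,z,(w2px(d,np.r_[c+R*u,z])[0]-[56,70])*2)
g=cv2.cvtColor(d['color'],cv2.COLOR_RGB2GRAY)
col=int(400/2+56);print([(2*(v-70),int(g[v,col])) for v in range(144,194)])
E
```

```text
0.031 0.11 [401.81014928 227.96072941]
0.04 0.11 [401.92293865 200.77492179]
0.037 0.102 [401.66471884 203.875004  ]
0.037 0.07 [400.94125856 183.98883175]
0.031 0.07 [400.88817952 199.03514429]
[(148, 251), (150, 252), (152, 242), (154, 144), (156, 140), (158, 136), (160, 135), (162, 141), (164, 141), (166, 144), (168, 142), (170, 148), (172, 145), (174, 142), (176, 141), (178, 139), (180, 140), (182, 134), (184, 134), (186, 121), (188, 78), (190, 67), (192, 69), (194, 70), (196, 70), (198, 67), (200, 68), (202, 73), (204, 68), (206, 82), (208, 94), (210, 95), (212, 99), (214, 98), (216, 95), (218, 83), (220, 69), (222, 76), (224, 92), (226, 100), (228, 119), (230, 141), (232, 142), (234, 213), (236, 248), (238, 234), (240, 225), (242, 248), (244, 248), (246, 248)]
```

Request:
drive_tool(xyz=[[-0.03,0,0],[0,0,0.3],[0,0,0.3],[0,0,0.3],[0,0,0.18],[0,0,0],[0,0,0]], spin=[0,0,0,0,0,0,0], jaw=[0,0,0,0,0,0,0])

```text
clock: 9.28
eef_pos: [0.4649, 0.0327, 0.1554]
tool_rot: [-0.0, 0.996, -0.087, 0.0]
contact_force: [0.4, -0.3, -0.9]
gripper_width: 0.049
grip_force: 62.1
```

Request:
drive_tool(xyz=[[0,0,0.05],[0,0,0],[0,0,0]], spin=[0,0,0], jaw=[0,0,0])

```text
clock: 9.65
eef_pos: [0.4646, 0.0326, 0.1525]
tool_rot: [-0.0, 0.996, -0.087, 0.0]
contact_force: [-0.7, -0.1, -0.9]
gripper_width: 0.0488
grip_force: 62.1
```

Request:
drive_tool(xyz=[[0,0,0.02],[0,0,0],[0,0,0],[0,0,0],[0,0,-0.5],[0,0,-1],[0,0,-1],[0,0,-0.5],[0,0,0],[0,0,0]], spin=[0,0,0,0,0,0,0,0,0,0], jaw=[0,0.55,0.55,0.55,0.55,0.55,0.55,0.8,1,1])

```text
clock: 10.9
eef_pos: [0.464, 0.0326, 0.3006]
tool_rot: [-0.0, 0.996, -0.087, -0.001]
contact_force: [0.3, 0.7, -0.2]
gripper_width: 0.0856
grip_force: 0.0
```

```bash
python3 - <<'E'
from h import *
d=camera('wrist');s=manip.sense();print(s['clock'],s['eef_pos'],s['tool_rot'],s['gripper_width'])
r,g=masks(d['color']);print(r.sum(),np.argwhere(r).mean(0))
c=w2px(d,(.4645,.0325,.08))[0];crop(d,c,70,'w5.png',4)
im=cv2.imread('pics/w5.png');t=np.linspace(0,2*np.pi,60)
u,v=map(int,c);o=[max(u-93,0),max(v-70,0)]
for R,z,k in((.031,.11,(255,0,0)),(.027,.084,(0,255,0)),(.019,.084,(0,255,0))):
    q=(w2px(d,np.c_[.4645+R*np.cos(t),.0325+R*np.sin(t),0*t+z])-o)*4
    cv2.polylines(im,[q.astype(np.int32)],True,k,1)
cv2.imwrite('pics/w5.png',im)
print(guide(.498,-.332))
E
```

```text
10.95 [0.46374527 0.03265034 0.30021267] [-4.66548566e-05  9.96199814e-01 -8.70890254e-02 -1.19568058e-03] 0.08554880040124406
962 [179.23076923 254.47920998]
[ 1.940e+00  7.064e+00 -4.000e-03]
```

View pics/w5.png

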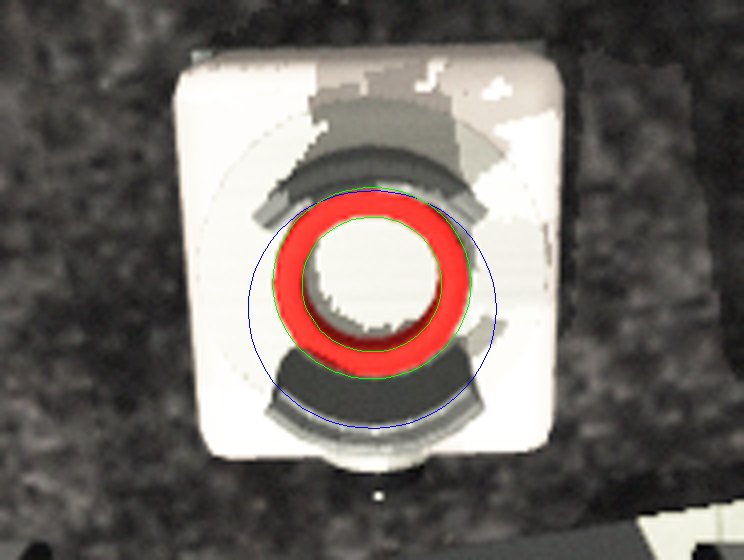

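The red ring lies flat in the chamber, at crop (372,283), matching the drawn outlines. Now the burr.

Request:
drive_tool(xyz=[[0.24,1,0],[0.25,1,0],[0.25,1,0],[0.3,1,0],[0.3,1,0],[0.3,1,0],[0.3,1,0],[0,0.06,0.6],[0,0,0.6],[0,0,0],[0,0,0]], spin=[0,0,0,0,0,0,0,0,0,0,0], jaw=[1,1,1,1,1,1,1,1,1,1,1])

```text
clock: 12.32
eef_pos: [0.499, -0.3318, 0.2413]
tool_rot: [-0.0, 0.996, -0.087, -0.0]
contact_force: [1.1, -0.2, -0.1]
gripper_width: 0.0855
grip_force: 0.0
```

```bash
python3 - <<'E'
from h import *
d=camera('wrist');s=manip.sense();print(s['clock'],s['eef_pos'],s['tool_rot'],s['gripper_width'])
c=w2px(d,(.498,-.332,.018))[0];print(c)
h=cv2.cvtColor(d['color'],cv2.COLOR_RGB2HSV);m=(h[...,2]>130)
for rr in (45,60):
    try: print(cyl(d,c,m,.027,0,.018,rr))
    except Exception as e: print(e)
print([(np.round(r['location'],4),round(r['score'],2)) for r in recognise('burr_ring','wrist')])
u,v=map(int,c);im=np.hstack([cv2.resize(d['color'][v-80:v+80,u-80:u+80,::-1],None,fx=2.4,fy=2.4),cv2.resize(cv2.merge([m[v-80:v+80,u-80:u+80].astype(np.uint8)*255]*3),None,fx=2.4,fy=2.4)])
cv2.imwrite('pics/w6.png',im)
E
```

```text
12.375 [ 0.49936947 -0.33204112  0.24208795] [ 2.40344865e-04  9.96215220e-01 -8.69196064e-02  3.98502057e-04] 0.08500984158920001
[255.3903373  179.26030458]
(array([ 0.5169, -0.3283]), 0.29)
(array([ 0.5169, -0.3283]), 0.29)
[(array([ 0.5019, -0.3331,  0.0234]), 0.75)]
```

View pics/w6.png

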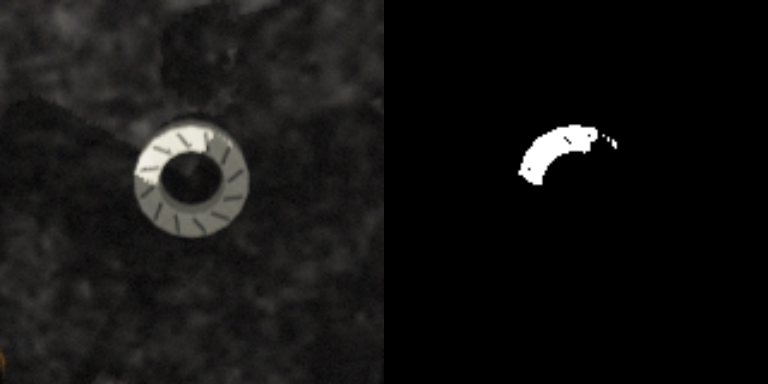

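The toothed burr, in the crop's centre at (191,181), is confirmed. I refine with a lower threshold.

```bash
python3 - <<'E'
from h import *
d=camera('wrist');s=manip.sense()
h=cv2.cvtColor(d['color'],cv2.COLOR_RGB2HSV)
for th in (80,95):
    x,a=cyl(d,(255,174),h[...,2]>th,.027,0,.018,36);print(x,a,guide(*x,.0805))
print(px2w(d,(254.8,174.4),.018))
E
```

```text
[ 0.504  -0.3306] 0.96 [ 0.076 -0.049  3.243]
[ 0.5026 -0.3314] 0.88 [ 0.051 -0.029  3.243]
[[ 0.50429079 -0.33296688  0.018     ]]
```

Request:
drive_tool(xyz=[[0.085,-0.03,0.9],[0,0,0.9],[0,0,0.8],[0,0,0.4],[0,0,0.2],[0,0,0],[0,0,0],[0,0,0],[0,0,0],[0,0,0]], spin=[0,0,0,0,0,0,0,0,0,0], jaw=[1,1,1,1,1,1,0,0,0,0])

```text
clock: 13.72
eef_pos: [0.504, -0.3316, 0.0835]
tool_rot: [0.001, 0.996, -0.087, 0.001]
contact_force: [-1.7, 2.3, 11.8]
gripper_width: 0.0504
grip_force: 60.1
```

Request:
drive_tool(xyz=[[0,0,-0.5],[0,0,-1],[0,0,-1],[0,0,-0.5],[0,0,0],[0,0,0]], spin=[0,0,0,0,0,0], jaw=[0,0,0,0,0,0])

```text
clock: 14.48
eef_pos: [0.5027, -0.3307, 0.2306]
tool_rot: [-0.0, 0.996, -0.087, -0.001]
contact_force: [0.4, 1.1, -0.8]
gripper_width: 0.0499
grip_force: 62.4
```

```bash
python3 - <<'E'
from h import *
d=camera('wrist');s=manip.sense();print(s['clock'],s['eef_pos'],s['tool_rot'],s['gripper_width'],s['grip_force'])
z=s['eef_pos'][2];c=np.r_[s['eef_pos'][:2],z-.082];p=w2px(d,c)[0];print(p)
for z0 in(.081,.085):
  for R,h in((.027,.018),):
    q=w2px(d,[c+[0,0,.082-z0+h]+np.array([a*R*.985,-a*R*.17,0]) for a in(-1,1)]);print(z0,q)
g=cv2.cvtColor(d['color'],cv2.COLOR_RGB2GRAY);u=int(p[0]);print([(v,int(g[v,u])) for v in range(150,300,2)])
print(guide(.4645,.0325))
E
```

```text
14.525 [ 0.50251967 -0.33049705  0.23000511] [-7.70363090e-04  9.96198242e-01 -8.71054257e-02 -1.05566521e-03] 0.04968791706936326 62.4387114867568
[255.4199224 238.396944 ]
0.081 [[255.61613328 294.4896687 ]
 [255.42691028 209.55962525]]
0.085 [[255.59083599 290.08552458]
 [255.40321264 206.79784565]]
[(150, 48), (152, 51), (154, 48), (156, 45), (158, 41), (160, 35), (162, 32), (164, 26), (166, 26), (168, 31), (170, 34), (172, 34), (174, 20), (176, 21), (178, 20), (180, 16), (182, 14), (184, 15), (186, 18), (188, 16), (190, 12), (192, 15), (194, 16), (196, 13), (198, 20), (200, 51), (202, 80), (204, 81), (206, 84), (208, 84), (210, 96), (212, 121), (214, 110), (216, 111), (218, 112), (220, 107), (222, 109), (224, 110), (226, 109), (228, 104), (230, 33), (232, 27), (234, 30), (236, 35), (238, 35), (240, 37), (242, 31), (244, 33), (246, 33), (248, 34), (250, 36), (252, 36), (254, 32), (256, 36), (258, 34), (260, 31), (262, 75), (264, 77), (266, 81), (268, 83), (270, 81), (272, 79), (274, 82), (276, 90), (278, 114), (280, 83), (282, 107), (284, 107), (286, 109), (288, 108), (290, 106), (292, 91), (294, 67), (296, 73), (298, 63)]
[-2.009 -7.018  0.014]
```

Request:
drive_tool(xyz=[[-0.24,-1,0],[-0.25,-1,0],[-0.3,-1,0],[-0.3,-1,0],[-0.3,-1,0],[-0.3,-1,0],[-0.3,-1,0],[0,-0.02,0],[0,0,0],[0,0,0]], spin=[0,0,0,0,0,0,0,0,0,0], jaw=[0,0,0,0,0,0,0,0,0,0])

```text
clock: 15.78
eef_pos: [0.4664, 0.0308, 0.231]
tool_rot: [0.0, 0.996, -0.088, -0.0]
contact_force: [0.3, -0.5, -0.6]
gripper_width: 0.05
grip_force: 62.6
```

```bash
python3 - <<'E'
from h import *
s=manip.sense();print(s['eef_pos'],guide(.4655,.0325,.17))
E
```

```text
[0.46636124 0.03075516 0.2309758 ] [-0.022 -0.032  1.22 ]
```

Request:
drive_tool(xyz=[[-0.02,-0.03,0],[0,0,0.3],[0,0,0.3],[0,0,0.3],[0,0,0.3],[0,0,0],[0,0,0]], spin=[0,0,0,0,0,0,0], jaw=[0,0,0,0,0,0,0])

```text
clock: 16.65
eef_pos: [0.4659, 0.0331, 0.1718]
tool_rot: [-0.0, 0.996, -0.087, 0.0]
contact_force: [-0.0, 0.3, -1.0]
gripper_width: 0.0499
grip_force: 62.6
```

Request:
drive_tool(xyz=[[0,0,0.05],[0,0,0.02],[0,0,0],[0,0,0]], spin=[0,0,0,0], jaw=[0,0,0,0])

```text
clock: 17.15
eef_pos: [0.4655, 0.0335, 0.168]
tool_rot: [-0.0, 0.996, -0.087, 0.0]
contact_force: [0.3, -0.1, -0.6]
gripper_width: 0.0498
grip_force: 62.6
```

Release (less than 1 mm left), then lift and check.

Request:
drive_tool(xyz=[[0,0,0],[0,0,0],[0,0,0],[0,0,-0.5],[0,0,-1],[0,0,-1],[0,0,-0.5],[0,0,0],[0,0,0]], spin=[0,0,0,0,0,0,0,0,0], jaw=[0.55,0.55,0.55,0.55,0.55,0.55,0.8,1,1])

```text
clock: 18.27
eef_pos: [0.4649, 0.0335, 0.3171]
tool_rot: [-0.0, 0.996, -0.087, -0.001]
contact_force: [-0.0, -0.9, -0.7]
gripper_width: 0.0855
grip_force: 0.0
```

```bash
python3 - <<'E'
from h import *
d=camera('wrist');s=manip.sense();print(s['clock'],s['eef_pos'])
C=(.4645,.0325);c=w2px(d,(*C,.08))[0];crop(d,c,70,'w7.png',4)
im=cv2.imread('pics/w7.png');t=np.linspace(0,2*np.pi,60)
u,v=map(int,c);o=[max(u-93,0),max(v-70,0)]
for R,z,k in((.031,.11,(255,0,0)),(.027,.102,(0,255,0)),(.015,.102,(0,255,0))):
    q=(w2px(d,np.c_[C[0]+R*np.cos(t),C[1]+R*np.sin(t),0*t+z])-o)*4
    cv2.polylines(im,[q.astype(np.int32)],True,k,1)
cv2.imwrite('pics/w7.png',im)
print(guide(.547,.273))
E
```

```text
18.325 [0.46466673 0.03350585 0.31668265]
[ 7.910e-01 -5.003e+00 -3.000e-03]
```

View pics/w7.png

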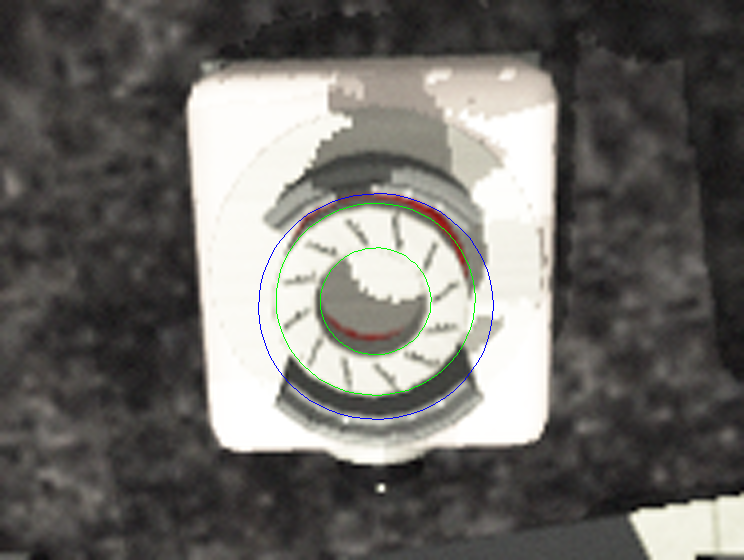

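The burr lies flat on the seal, teeth up, at crop (376,300), with outlines matching. Next the collar.

Request:
drive_tool(xyz=[[0.16,-1,0],[0.16,-1,0],[0.16,-1,0],[0.16,-1,0],[0.16,-1,0],[0,0,1],[0,0,0.8],[0,0,0],[0,0,0]], spin=[0,0,0,0,0,0,0,0,0], jaw=[1,1,1,1,1,1,1,1,1])

```text
clock: 19.45
eef_pos: [0.5486, 0.2727, 0.2283]
tool_rot: [-0.0, 0.996, -0.087, -0.0]
contact_force: [0.5, 0.2, 0.3]
gripper_width: 0.0848
grip_force: 0.0
```

```bash
python3 - <<'E'
from h import *
d=camera('wrist');s=manip.sense();print(s['clock'],s['eef_pos'])
r,g=masks(d['color']);p=w2px(d,(.547,.273,.01))[0];x,a=cyl(d,p,g,.027,0,.012,60);print(p,x,a,guide(*x,.0805))
E
```

```text
19.5 [0.54920896 0.27285876 0.22924276]
[255.02287474 181.24635583] [0.548  0.2731] 0.97 [-0.03   0.003  2.975]
```

Request:
drive_tool(xyz=[[-0.02,0,0.9],[0,0,0.9],[0,0,0.7],[0,0,0.3],[0,0,0.15],[0,0,0],[0,0,0],[0,0,0],[0,0,0],[0,0,0]], spin=[0,0,0,0,0,0,0,0,0,0], jaw=[1,1,1,1,1,1,0,0,0,0])

```text
clock: 20.75
eef_pos: [0.5486, 0.2731, 0.0827]
tool_rot: [-0.001, 0.996, -0.087, 0.002]
contact_force: [-0.8, -2.1, 12.2]
gripper_width: 0.0428
grip_force: 6.5
```

Request:
drive_tool(xyz=[[0,0,-0.5],[0,0,-1],[0,0,-1],[0,0,-0.7],[0,0,0],[0,0,0]], spin=[0,0,0,0,0,0], jaw=[0,0,0,0,0,0])

```text
clock: 21.5
eef_pos: [0.5468, 0.2727, 0.2401]
tool_rot: [0.0, 0.996, -0.087, -0.0]
contact_force: [-0.9, -1.2, -0.2]
gripper_width: 0.0425
grip_force: 0.0
```

```bash
python3 - <<'E'
from h import *
d=camera('wrist');s=manip.sense();print(s['clock'],s['eef_pos'],s['tool_rot'],s['gripper_width'],s['grip_force'])
r,g=masks(d['color']);z=s['eef_pos'][2]
for o in(.08,.083):
  c=np.r_[s['eef_pos'][:2],z-o];x,a=cyl(d,w2px(d,c)[0],g,.027,z-o,z-o+.012,100);print(x-s['eef_pos'][:2],a)
print(guide(.4648,.0330))
E
```

```text
21.55 [0.54644151 0.27255168 0.23932476] [ 4.07155978e-04  9.96197847e-01 -8.71132386e-02 -9.83391156e-04] 0.04291194706081339 0.0
[ 0.04195849 -0.00655168] 0.21
[ 0.04125849 -0.00635168] 0.22
[-0.776  5.002  0.006]
```

The grip slipped off the top: the collar is only 12 mm high. Look again.

```bash
python3 - <<'E'
from h import *
d=camera('wrist');cv2.imwrite('pics/w8.png',d['color'][...,::-1])
r,g=masks(d['color']);p=w2px(d,(.548,.273,.01))[0];x,a=cyl(d,p,g,.027,0,.012,70);print(p,x,a)
E
```

```text
[254.15401497 175.55009287] [0.5477 0.2733] 0.96
```

View pics/w8.png

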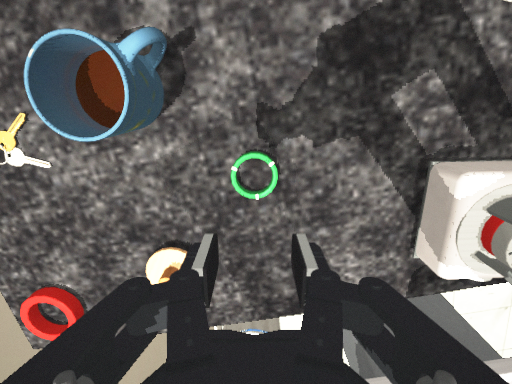

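The collar at (255,175) is undisturbed and flat, so my fingers closed just above it. I reopen and go 8 mm deeper.

Request:
drive_tool(xyz=[[0,0,0],[0.02,-0.02,0.9],[0,0,0.9],[0,0,0.8],[0,0,0.5],[0,0,0.2],[0,0,0],[0,0,0],[0,0,0],[0,0,0],[0,0,0]], spin=[0,0,0,0,0,0,0,0,0,0,0], jaw=[1,1,1,1,1,1,1,0,0,0,0])

```text
clock: 22.98
eef_pos: [0.5493, 0.274, 0.0772]
tool_rot: [-0.001, 0.996, -0.087, 0.001]
contact_force: [-1.4, -0.2, 6.5]
gripper_width: 0.05
grip_force: 61.2
```

Request:
drive_tool(xyz=[[0,0,-0.5],[0,0,-1],[0,0,-1],[0,0,-0.5],[0,0,0],[0,0,0]], spin=[0,0,0,0,0,0], jaw=[0,0,0,0,0,0])

```text
clock: 23.72
eef_pos: [0.5478, 0.2734, 0.2248]
tool_rot: [0.0, 0.996, -0.087, -0.001]
contact_force: [-0.7, -0.5, -0.4]
gripper_width: 0.0496
grip_force: 62.8
```

```bash
python3 - <<'E'
from h import *
d=camera('wrist');s=manip.sense();print(s['clock'],s['eef_pos'],s['tool_rot'],s['gripper_width'],s['grip_force'])
r,g=masks(d['color']);z=s['eef_pos'][2]
for o in(.075,.077,.08):
  c=np.r_[s['eef_pos'][:2],z-o];x,a=cyl(d,w2px(d,c)[0],g,.027,z-o,z-o+.012,100);print(x-s['eef_pos'][:2],a)
print(guide(.4648,.0330))
E
```

```text
23.775 [0.54751039 0.2733367  0.22413799] [ 4.66586076e-04  9.96200060e-01 -8.70864129e-02 -1.08574618e-03] 0.0497826431848755 62.75105603621341
[-1.03947388e-05  8.63295234e-04] 0.92
[-0.00121039  0.0010633 ] 0.94
[-0.00291039  0.0013633 ] 0.98
[-0.795  5.021  0.007]
```

Request:
drive_tool(xyz=[[-0.15,1,0],[-0.15,1,0],[-0.15,1,0],[-0.16,1,0],[-0.16,1.0,0],[0,0.03,0],[0,0,0],[0,0,0]], spin=[0,0,0,0,0,0,0,0], jaw=[0,0,0,0,0,0,0,0])

```text
clock: 24.78
eef_pos: [0.4672, 0.0337, 0.225]
tool_rot: [-0.0, 0.996, -0.087, -0.0]
contact_force: [-0.6, 0.2, -0.3]
gripper_width: 0.0503
grip_force: 62.8
```

```bash
python3 - <<'E'
from h import *
s=manip.sense();print(s['eef_pos'],guide(.466,.032,.182))
E
```

```text
[0.46722628 0.03365073 0.2250368 ] [-0.018  0.037  0.861]
```

Request:
drive_tool(xyz=[[-0.02,0.03,0],[0,0,0.3],[0,0,0.3],[0,0,0.25],[0,0,0],[0,0,0],[0,0,0.03],[0,0,0],[0,0,0]], spin=[0,0,0,0,0,0,0,0,0], jaw=[0,0,0,0,0,0,0,0,0])

```text
clock: 25.9
eef_pos: [0.4658, 0.0314, 0.1816]
tool_rot: [-0.0, 0.996, -0.087, 0.0]
contact_force: [0.5, 0.4, -1.1]
gripper_width: 0.0499
grip_force: 62.8
```

Request:
drive_tool(xyz=[[0,0,0.04],[0,0,0],[0,0,0],[0,0,0],[0,0,0],[0,0,0],[0,0,-0.5],[0,0,-1],[0,0,-1],[0,0,0],[0,0,0]], spin=[0,0,0,0,0,0,0,0,0,0,0], jaw=[0,0,0,0.55,0.55,0.55,0.55,0.55,0.8,1,1])

```text
clock: 27.28
eef_pos: [0.4652, 0.0314, 0.304]
tool_rot: [-0.0, 0.996, -0.087, -0.0]
contact_force: [-0.2, 0.1, -0.6]
gripper_width: 0.0854
grip_force: 0.0
```

```bash
python3 - <<'E'
from h import *
d=camera('wrist');s=manip.sense();print(s['clock'],s['eef_pos'])
C=(.4645,.0325)
r,g=masks(d['color']);x,a=cyl(d,w2px(d,(*C,.11))[0],g,.027,.102,.114,60);print('collar',x,a)
c=w2px(d,(*C,.08))[0];crop(d,c,70,'w9.png',4)
im=cv2.imread('pics/w9.png');t=np.linspace(0,2*np.pi,60)
u,v=map(int,c);o=[max(u-93,0),max(v-70,0)]
for R,z,k in((.031,.11,(255,0,0)),(.027,.114,(0,0,255)),(.021,.114,(0,0,255))):
    q=(w2px(d,np.c_[C[0]+R*np.cos(t),C[1]+R*np.sin(t),0*t+z])-o)*4
    cv2.polylines(im,[q.astype(np.int32)],True,k,1)
cv2.imwrite('pics/w9.png',im)
print(guide(.443,.393))
E
```

```text
27.325 [0.46476966 0.03145094 0.30334047]
collar [0.464  0.0324] 0.93
[-1.683e+00 -7.046e+00  3.000e-03]
```

View pics/w9.png

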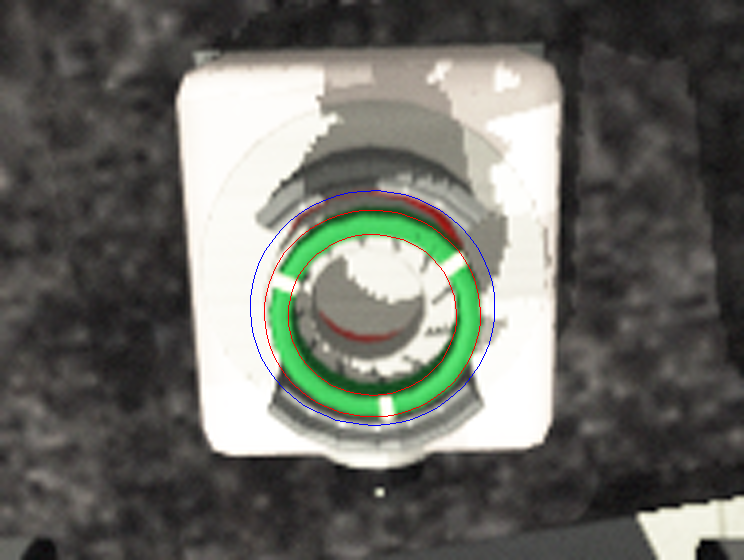

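The collar is flat on the burr at crop (375,313), with its three marks up. Now the lid, measured numerically.

Request:
drive_tool(xyz=[[-0.24,-1,0],[-0.24,-1,0],[-0.24,-1,0],[-0.24,-1,0],[-0.24,-1,0],[-0.24,-1,0],[-0.24,-1,0],[0,0,0],[0,0,0],[0,0,0]], spin=[0,0,0,0,0,0,0,0,0,0], jaw=[1,1,1,1,1,1,1,1,1,1])

```text
clock: 28.58
eef_pos: [0.4435, 0.3892, 0.3036]
tool_rot: [0.001, 0.996, -0.088, -0.001]
contact_force: [-0.2, 0.2, -0.6]
gripper_width: 0.0849
grip_force: 0.0
```

```bash
python3 - <<'E'
from h import *
d=camera('wrist');s=manip.sense();print(s['clock'],s['eef_pos'],s['joints'].round(2))
print([(np.round(r['location'],4),round(r['score'],2)) for r in recognise('lid','wrist')])
h=cv2.cvtColor(d['color'],cv2.COLOR_RGB2HSV).astype(int)
m=(h[...,0]>6)&(h[...,0]<32)&(h[...,1]>50)&(h[...,2]>90)
p=w2px(d,(.441,.393,.017))[0];print(p,h[int(p[1])+20,int(p[0])],h[int(p[1]),int(p[0])+22])
x,a=cyl(d,p,m,.034,.010,.017,50);print('disc',x,a,guide(*x,.093))
E
```

```text
28.625 [0.443628   0.38928052 0.30396814] [ 0.6   0.35  1.53 -0.    1.27  2.35]
[(array([0.4491, 0.3963, 0.0197]), 0.58)]
[252.081703  168.0404802] [ 29  36 255] [ 19 114 246]
disc [0.4434 0.3964] 0.98 [-0.031 -0.138  4.225]
```

Request:
drive_tool(xyz=[[-0.03,-0.14,0.6],[0,0,0.9],[0,0,0.6],[0,0,0],[0,0,0],[0,0,0]], spin=[0,0,0,0,0,0], jaw=[1,1,1,1,1,1])

```text
clock: 29.42
eef_pos: [0.4444, 0.3983, 0.2013]
tool_rot: [-0.001, 0.996, -0.087, 0.001]
contact_force: [0.1, 0.5, -0.5]
gripper_width: 0.0855
grip_force: 0.0
```

```bash
python3 - <<'E'
from h import *
d=camera('wrist');s=manip.sense();print(s['clock'],s['eef_pos'])
h=cv2.cvtColor(d['color'],cv2.COLOR_RGB2HSV).astype(int)
p=w2px(d,(.4434,.3964,.017))[0]
for S in(50,28):
    m=(h[...,0]>6)&(h[...,0]<34)&(h[...,1]>S)&(h[...,2]>90)
    x,a=cyl(d,p,m,.034,.010,.017,66);print('disc',x,a,guide(*x,.093))
m=(h[...,0]<16)&(h[...,1]>120)&(h[...,2]>60)
q=w2px(d,(.4434,.3964,.035))[0]
x,a=cyl(d,q,m,.011,.017,.041,40);print('knob',x,a)
E
```

```text
29.475 [0.4442346  0.39826923 0.20112149]
disc [0.4434 0.3963] 0.98 [-0.014  0.046  2.162]
disc [0.4434 0.3963] 0.98 [-0.014  0.046  2.162]
knob [0.4493 0.392 ] 0.94
```

Request:
drive_tool(xyz=[[-0.015,0.045,0.6],[0,0,0.7],[0,0,0.5],[0,0,0.35],[0,0,0],[0,0,0],[0,0,0],[0,0,0],[0,0,0],[0,0,0],[0,0,0]], spin=[0,0,0,0,0,0,0,0,0,0,0], jaw=[1,1,1,1,1,-1,-1,-1,-1,-1,-1])

```text
clock: 30.85
eef_pos: [0.4426, 0.396, 0.0928]
tool_rot: [-0.0, 0.996, -0.087, 0.0]
contact_force: [-0.4, -0.8, 6.1]
gripper_width: 0.0197
grip_force: 58.5
```

Request:
drive_tool(xyz=[[0,0,-0.4],[0,0,-1],[0,0,-1],[0,0,-0.8],[0,0,0],[0,0,0]], spin=[0,0,0,0,0,0], jaw=[-1,-1,-1,-1,-1,-1])

```text
clock: 31.6
eef_pos: [0.4417, 0.3954, 0.2513]
tool_rot: [0.0, 0.996, -0.087, -0.0]
contact_force: [-0.1, 0.4, -2.1]
gripper_width: 0.0197
grip_force: 58.8
```

```bash
python3 - <<'E'
from h import *
d=camera('wrist');s=manip.sense();z=s['eef_pos'][2];print(s['clock'],s['eef_pos'],s['gripper_width'],s['grip_force'])
h=cv2.cvtColor(d['color'],cv2.COLOR_RGB2HSV).astype(int)
m=(h[...,0]>6)&(h[...,0]<34)&(h[...,1]>28)&(h[...,2]>40)
m[:, :120]=0
p=w2px(d,np.r_[s['eef_pos'][:2],z-.08])[0]
ys,xs=np.where(m);print(p,xs.min(),xs.max(),ys.min(),ys.max())
for o in(.090,.093,.096):
  x,a=cyl(d,p,m,.034,z-o+.010,z-o+.017,120);print(o,x-s['eef_pos'][:2],a)
t=np.linspace(0,2*np.pi,60);q=w2px(d,np.c_[s['eef_pos'][0]+.034*np.cos(t),s['eef_pos'][1]+.034*np.sin(t),0*t+z-.093+.017]);print(q.min(0),q.max(0))
q=w2px(d,np.c_[s['eef_pos'][0]+.034*np.cos(t),s['eef_pos'][1]+.034*np.sin(t),0*t+z-.093+.010]);print(q.min(0),q.max(0))
print(guide(.465,.032))
E
```

```text
31.65 [0.44140028 0.39508957 0.25058374] 0.020332571096339437 58.7880402803421
[255.90900741 239.90161203] 120 511 0 383
0.09 [0.01819972 0.01931043] 3.03
0.093 [0.01699972 0.01991043] 3.15
0.096 [0.01579972 0.02061043] 3.28
[199.65270368 189.44214274] [312.28691836 289.98651159]
[201.75430887 185.84115053] [310.03629183 283.18181382]
[1.725 7.07  0.009]
```

```bash
python3 - <<'E'
from h import *
d=camera('wrist');im=d['color'].astype(int);g=im[...,0]-im[...,2]
print([(v,int(g[v,256]),int(im[v,256,0])) for v in range(176,206,2)])
for row in (222,232):print(row,[(u,int(g[row,u]),int(im[row,u,0])) for u in list(range(190,216,2))+list(range(296,324,2))])
E
```

```text
[(176, 5, 49), (178, 2, 51), (180, 1, 50), (182, 1, 40), (184, 3, 54), (186, 55, 128), (188, 88, 176), (190, 105, 213), (192, 102, 208), (194, 105, 206), (196, 107, 204), (198, 105, 208), (200, 106, 210), (202, 107, 214), (204, 106, 215)]
222 [(190, 8, 84), (192, 11, 90), (194, 10, 96), (196, 11, 99), (198, 7, 96), (200, 8, 82), (202, 84, 164), (204, 97, 194), (206, 96, 194), (208, 99, 193), (210, 101, 196), (212, 97, 192), (214, 96, 187), (296, 110, 213), (298, 108, 217), (300, 112, 218), (302, 113, 220), (304, 112, 221), (306, 108, 210), (308, 39, 120), (310, 6, 74), (312, 3, 56), (314, 5, 65), (316, 7, 64), (318, 6, 63), (320, 3, 60), (322, 5, 71)]
232 [(190, 5, 76), (192, 7, 86), (194, 7, 86), (196, 7, 105), (198, 9, 118), (200, 90, 176), (202, 97, 189), (204, 98, 192), (206, 99, 195), (208, 99, 192), (210, 96, 185), (212, 97, 189), (214, 100, 193), (296, 110, 218), (298, 108, 220), (300, 111, 221), (302, 108, 208), (304, 104, 198), (306, 102, 197), (308, 104, 205), (310, 36, 106), (312, 8, 74), (314, 5, 77), (316, 5, 99), (318, 8, 101), (320, 4, 75), (322, 5, 70)]
```

The lid sits centred and upright in the grip (edges match the prediction within 1–2 px). I carry it to the chamber.

Request:
drive_tool(xyz=[[0.24,1,0],[0.24,1,0],[0.24,1,0],[0.25,1,0],[0.25,1,0],[0.25,1,0],[0.25,1,0],[0,0.05,0],[0,0,0],[0,0,0]], spin=[0,0,0,0,0,0,0,0,0,0], jaw=[-1,-1,-1,-1,-1,-1,-1,-1,-1,-1])

```text
clock: 32.95
eef_pos: [0.4654, 0.0348, 0.2514]
tool_rot: [-0.0, 0.996, -0.086, -0.001]
contact_force: [1.1, 0.3, -0.9]
gripper_width: 0.0197
grip_force: 59.0
```

```bash
python3 - <<'E'
from h import *
s=manip.sense();print(s['eef_pos'],guide(.4645,.0325,.2))
E
```

```text
[0.46536683 0.03478134 0.25141805] [-0.008  0.048  1.028]
```

Request:
drive_tool(xyz=[[-0.01,0.04,0],[0,0,0.3],[0,0,0.3],[0,0,0.25],[0,0,0.15],[0,0,0],[0,0,0]], spin=[0,0,0,0,0,0,0], jaw=[-1,-1,-1,-1,-1,-1,-1])

```text
clock: 33.83
eef_pos: [0.4653, 0.0318, 0.2022]
tool_rot: [-0.0, 0.996, -0.087, 0.0]
contact_force: [-0.1, -0.3, -0.3]
gripper_width: 0.0199
grip_force: 59.0
```

Request:
drive_tool(xyz=[[0,0,0.04],[0,0,0.03],[0,0,0.02],[0,0,0],[0,0,0]], spin=[0,0,0,0,0], jaw=[-1,-1,-1,-1,-1])

```text
clock: 34.45
eef_pos: [0.465, 0.0318, 0.1974]
tool_rot: [-0.0, 0.996, -0.087, -0.0]
contact_force: [-0.3, 0.0, -0.9]
gripper_width: 0.0198
grip_force: 59.0
```

Request:
drive_tool(xyz=[[0,0,0.01],[0,0,0],[0,0,0],[0,0,0],[0,0,0],[0,0,-0.5],[0,0,-1],[0,0,-1],[0,0,0],[0,0,0]], spin=[0,0,0,0,0,0,0,0,0,0], jaw=[-1,0.2,0.2,0.2,0.2,0.2,0.2,0.2,0.2,0.2])

```text
clock: 35.7
eef_pos: [0.4645, 0.0318, 0.3215]
tool_rot: [-0.0, 0.996, -0.087, -0.0]
contact_force: [-0.6, 0.4, -0.5]
gripper_width: 0.0512
grip_force: 0.0
```

```bash
python3 - <<'E'
from h import *
d=camera('wrist');s=manip.sense();print(s['clock'],s['eef_pos'],s['gripper_width'],s['contact_force'])
C=(.4645,.0325);im=d['color'].astype(int);m=(im[...,0]-im[...,2]>45)&(im[...,0]>100)
for z in(.110,.114,.118,.122):
    x,a=cyl(d,w2px(d,(*C,.12))[0],m,.034,z,z+.007,60);print(z,x,a)
r,g=masks(d['color']);p=w2px(d,(*C,.11))[0].astype(int);print('green px',g[p[1]-50:p[1]+50,p[0]-50:p[0]+50].sum(),'red',r[p[1]-50:p[1]+50,p[0]-50:p[0]+50].sum())
for cn in('top','scene'):
    d=camera(cn);print([(np.round(q['location'],4),round(q['score'],2)) for q in recognise('lid',cn)])
    im=d['color'].astype(int);m=(im[...,0]-im[...,2]>45)&(im[...,0]>100)
    try:print(cyl(d,w2px(d,(*C,.12))[0],m,.034,.114,.121,20))
    except Exception as e:print(e)
    for n in('bowl','mug','jar_band'):print(n,[(np.round(q['location'],3),round(q['score'],2)) for q in recognise(n,cn)])
E
```

```text
35.75 [0.46410776 0.0317938  0.32080672] 0.05059622567844302 [0.11134806 0.43999454 0.44805954]
0.11 [0.4647 0.0323] 0.99
0.114 [0.4658 0.0321] 0.96
0.118 [0.4669 0.0319] 0.94
0.122 [0.468  0.0317] 0.91
green px 0 red 0
[]
attempt to get argmax of an empty sequence
bowl []
mug [(array([0.67 , 0.388, 0.052]), 0.93)]
jar_band []
[(array([0.4583, 0.029 , 0.1187]), 0.53)]
(array([0.4624, 0.0302]), 1.01)
bowl [(array([ 0.668, -0.214,  0.031]), 0.7)]
mug [(array([0.668, 0.378, 0.057]), 0.57)]
jar_band []
```

```bash
python3 -c "
from bench import job_done
print(job_done())"
```

```text
the job is handed in; nothing more can be done
None
```

The seal, burr and collar are stacked in the chamber with the lid on top, and I handed the job in at about 36 s. The lid's seating was checked by measurement only, because I had used up the picture views, and I didn't re-measure the brass band.

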